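# Tip the dowel box out into the carton and close the carton

### The arm

A 6-joint arm with a two-finger parallel gripper is mounted at the origin on the work surface. World frame = base frame: x ahead of the robot, y to its left, z up, the work surface at z = 0. Lengths are in m, angles in rad, forces in N, time in s.
With the tool pointing down it reaches from about 0.375 to 0.975 m from the base axis. Payload 3.8 kg.
Tool frame: the origin (TCP) lies midway between the tips of the shut fingers; the grasp point (between the pads) lies 19 mm behind it; z points along the fingers, y is the direction in which the jaws open and shut (so a half turn about z gives the same grasp; the last joint's range is limited). The gripper opens to 85 mm and grips with 20 to 120 N. Pads are 22 mm wide; open, the fingers measure 114 mm over their backs; the gripper's body (76 mm by 85 mm) begins 54 mm behind the grasp point. The pads swing forward as they close: fully open they stand 13 mm farther back than shut.
Start: joints at [-1.187, 0.264, 1.604, -0, 1.274, -0.037], TCP at [0.276, -0.616, 0.231] pointing down, gripper open.
Joint ranges: [-2.63, 2.63], [-0.94, 2.18], [0.31, 2.57], [-1.31, 4.45], [0, 2.66], [-2.55, 2.55]. Speed limits (rad/s): [2.57, 2.57, 3.14, 3.14, 3.14, 3.14].

### API

Orientations are given as a rotation vector (axis times angle).
In Python, from workcell import bot gives the robot as it stands. The module is installed in compiled form; this text tells all that it offers.
- The arm moves only by the tool play_rows, never from a script. Its argument "series" is a list of rows, each an object with "translation": the shift along the tool's x, y, z in m, a list of three; "spin": the turn about the tool's z in units of 5 degrees (1.0 is 5 degrees). In form: [{"translation": [dx, dy, dz], "spin": spin}, ...]. A call has 1 to 5 rows; each row shifts and turns the commanded pose from where the row before left it, along the tool's axes as they then stand; what a row does not reach is not made up. A row lasts 1/10 s, in which the tool goes at most 50 mm and 8.59 degrees, less where a joint would pass 70% of its speed; a pose out of reach is approached as far as the arm can. A call is refused whole if a number of a shift passes 0.05 or a number of a turn 1, either way. A call with a gripper value outside its range is refused whole. "jaw" is the gripper's target within -1 to 1 (fully open at 1, half-way at 0, shut at -1), set as the call begins (left out, the last holds). The fingers move at their own pace and stop on an object; "force" is the grip in N (left out, the last holds). Time passes only in rows, so rows that do not move let the fingers close. It gives the time, the measured TCP pose, the force and the opening at its end, in the units of the state.
- bot.read_state(): the state, without advancing time (a new reading comes with each control period).
- bot.read_camera(name): name is "scene" or "top" or "wrist"; returns the picture (384x512x3 uint8, blue, green, red); there is no depth.
- bot.get_calibration(name): a dict with "fov_y" (degrees; the focal length in pixels is half the picture's height over the tangent of half this angle, whatever the lens; pixels are square), "cx", "cy" (the principal point, pixels), "R" (3x3) and "t" (3): a world point X has camera coordinates R X + t. Camera axes: x right, y down, z forward; pixel columns grow to the right and rows downward; lengths in m; the calibration is good to about 2 mm. A picture is of the moment at which its call begins: read the wrist's pose just before it. get_calibration takes no time and is no camera call; for the wrist camera it gives the pose at the moment of the call.
- bot.finish_job(): hands the job in, once; it reports no verdict.
The state is a dict: "time": time; "q": joint angles; "joint_vel": joint speeds; "joint_torque": joint torques, N m; "tool_pos": TCP position; "tcp_rot": TCP orientation; "wrist_force": force on the tool from outside, world axes, zero at the start; "torque": the same for the moment, N m; "width": opening from 0.0 (shut) to 1.0 (fully open).
Only numpy, scipy, OpenCV 4.12 (cv2) and the standard library are available. Lean on these libraries where they do the work, as an engineer would, in place of code of your own. Each camera call takes 0.05 s, during which the arm holds its last target. There are 200 camera calls.

### The job

Swing the lid of the raised wooden box fully back, past its detent, until it stays back by itself; only then tip the box forward by the bar on its end so that all three dowels inside roll out into the carton in front of it, and set the box back down level on its stand with its lid still folded back. Then close the carton by folding its flaps fully down, the small end flap first and the large flap over it. Leave the glue bottle, the tin, the timber offcut and the hand plane where they stand.

Things in the scene. Friction and masses are not known exactly. Their poses are not given: they have to be found in the camera images.
- stand: Fixed wooden stand, 115 mm high, carrying the tipping box. Origin on the bench right below the tipping axis. x (level) points to the pouring side, towards the carton; y along the tipping axis, away from the robot; z up. Yaw -90 degrees, give or take 15. At rest the box covers x -90 to 0, y -60 to 60, z 115 to 170 mm. Its place varies by 6 by 18 cm.
- tip (a joint): Tipping angle of the box (rad) about the axis through point tip_hinge along the stand's y: 0 = level on its stand, grows as its rear rises and it tips to the carton, stop at 2.35. Slight pivot friction; let go below about 0.9 it falls back, from 1 to 1.3 it rests, well past that it falls forward. The dowels roll out between 1.4 and 2.1 rad.
- tip_hinge (a point): Point on the box's tipping axis: middle of its lower front edge (pouring side), 115 mm above the bench. The box: light wood, open-topped under its lid, outside 90 deep x 120 long x 55 mm high, walls and floor 5 mm, about 0.5 kg. Tipped, its front rim reaches out over the carton's mouth.
- tip_handle (a point): Grip point on the round steel bar (12 mm diameter, 86 long) that sticks straight out of the box's end facing the robot, parallel to the tipping axis. It lies on the bar's axis 55 mm out from the end wall; at rest 70 mm behind the tipping axis and 30 mm above it. The bar turns with the box; it can roll between the fingers.
- lid (a joint): Angle of the lid relative to the box (rad): 0 = shut, grows as its front edge rises and swings to the rear, stop at 2.3 (fully back). Over-centre spring hinge: below about 1.45 the lid snaps shut when let go, from 1.5 to 1.65 it rests loosely, beyond 1.7 it swings on to the stop and is held there even when the box is tipped. Opening takes about 3 N at its handle, most at first.
- lid_hinge (a point): Point on the lid's hinge axis, middle of the box's rear top edge: in the stand's frame 90 mm behind the tipping axis and 170.5 mm above the bench at rest. The lid's hinge is parallel to the stand's y. The plywood lid is 92 deep, 120 wide, 7 mm thick; shut, it lies from this axis towards the stand's +x.
- lid_handle (a point): Middle of the steel bar handle on the lid (12 mm diameter, 80 mm long, parallel to the hinge, on two 8 mm posts at its ends, 32 mm clear above the lid's face). It lies 70 mm from the hinge along the lid and 45 mm off the lid's underside plane through the hinge (on the outer side). The bar can roll between the fingers.
- carton: Open cardboard carton, fixed to the bench in front of the stand: outside 130 (x) x 160 (y) x 85 mm high, walls and floor 4 mm. Origin at the centre of its underside; its axes run nearly as the stand's: x away from the stand, y away from the robot. Flaps: only the two below.
- end_flap (a joint): Angle of the small end flap (rad): 0 = folded fully down (level over the carton), about 1.57 = upright, more = leaning outward. Stiff hinge: it stays where it is left (about 0.4 N at the edge moves it).
- end_flap_hinge (a point): Middle of the end flap's hinge, at the top of the carton's +y end (away from the robot): carton frame (0, 80, 85.5) mm. The hinge runs along the carton's x. The flap is 124 wide, 65 long, 4 mm thick.
- end_flap_edge (a point): Middle of the end flap's free edge, 65 mm from its hinge.
- main_flap (a joint): Angle of the large flap (rad): 0 = folded fully down (level, over the end flap), about 1.57 = upright, more = leaning outward, away from the stand. Stiff hinge: stays where it is left (about 0.5 to 0.9 N at the edge moves it).
- main_flap_hinge (a point): Middle of the large flap's hinge, along the top of the carton's +x side (the side away from the stand): carton frame (65, 0, 91) mm. The hinge runs along the carton's y. The flap is 156 wide, 124 long, 4 mm thick.
- main_flap_edge (a point): Middle of the large flap's free edge, 124 mm from its hinge.
- dowel0_center (a point): Centre of a loose beech dowel, 85 mm long, 24 mm diameter, 30 g; at first it is the front one of three lying side by side in the shut box, along the tipping axis.
- dowel1_center (a point): Centre of a loose beech dowel, 85 mm long, 24 mm diameter, 30 g; at first it is the middle one of three lying side by side in the shut box, along the tipping axis.
- dowel2_center (a point): Centre of a loose beech dowel, 85 mm long, 24 mm diameter, 30 g; at first it is the rear one of three lying side by side in the shut box, along the tipping axis.
- glue: Bystander: white glue bottle, 56 mm diameter, 150 mm tall, standing near the work. Origin under its centre.
- tin: Bystander: plain metal tin, 72 mm diameter, 90 mm tall. Origin under its centre.
- offcut: Bystander: dark timber offcut, 75 x 50 x 42 mm high. Origin under its centre, x along its length.
- plane: Bystander: small hand plane, 150 x 50 x 57 mm high, on the bench beyond the carton. Origin under its centre, x along its length.

How it is judged:
On the way, in this order (a step that is already met when the one before it is completed fails the run):
1. the lid is swung fully back past its detent (over 2.1 rad), the box still level (value of joint lid above 2.1 rad and value of joint tip below 0.15 rad), for 0.2 s.
2. all three dowels lie inside the carton (x of dowel0_center in the frame of carton between -0.062 and 0.062 m and y of dowel0_center in the frame of carton between -0.077 and 0.077 m and z of dowel0_center in the frame of carton between 0 and 0.084 m and x of dowel1_center in the frame of carton between -0.062 and 0.062 m and y of dowel1_center in the frame of carton between -0.077 and 0.077 m and z of dowel1_center in the frame of carton between 0 and 0.084 m and x of dowel2_center in the frame of carton between -0.062 and 0.062 m and y of dowel2_center in the frame of carton between -0.077 and 0.077 m and z of dowel2_center in the frame of carton between 0 and 0.084 m), for 0.2 s.
3. the box is back level on its stand (within 0.12 rad), its lid still back, the dowels in the carton (all of step 2 and value of joint tip below 0.12 rad and value of joint lid above 2.1 rad), for 0.2 s.
4. the end flap is folded down (within 0.17 rad) (value of joint end_flap below 0.17 rad), for 0.1 s.
5. the large flap is folded down over it (within 0.17 rad) (value of joint each of main_flap, end_flap below 0.17 rad), for 0.1 s.
At the end, for the whole second after the job is handed in: All three dowel centres are inside the carton below its rim, the box is level on its stand (within 0.12 rad) with its lid folded back (over 2.1 rad), and the end flap and the large flap are both folded down (each within 0.17 rad) (all of step 3 and all of step 5); the robot touches nothing.
It fails at once if the box is tipped (over 0.25 rad) while its lid is not fully back (under 1.95 rad) (value of joint tip above 0.25 rad and value of joint lid below 1.95 rad).
It fails at once if the large flap is folded down (under 0.5 rad) while the end flap is not (over 0.5 rad) (value of joint main_flap below 0.5 rad and value of joint end_flap above 0.5 rad).
It fails at once if the glue bottle, tin, offcut or hand plane is moved more than 30 mm or knocked over (distance of any of glue, tin, offcut, plane from where it was at the start of the episode above 0.03 m or angle between any of glue, tin, offcut, plane's own z axis and vertical above 0.5 rad).
It also fails if it takes over 72 s, if anything falls off the work surface, if the arm or the gripper's body presses on something with over 40 N, if the wrist force passes 120 N, or if a joint passes its speed limit or range.

## Working session

There is one attempt and no reset: what is moved stays moved. The work goes in short steps, Python scripts to look and compute and a tool call to move; the robot and the scene stay as the last step left them, time stands still between calls to the robot, and variables do not carry over. Pictures are saved under pics/ and viewed, about 8 in all and at most 12, crops included, and the job is handed in when it is done.

Besides the shell and the picture viewer there is one more tool, called after "Request:" as name(argument=value, ...), one argument or row to a line, values as JSON. play_rows: Moves the arm, as the interface text tells. Its arguments: {"type":"object","properties":{"series":{"type":"array","items":{"type":"object","properties":{"translation":{"type":"array","items":{"type":"number"}},"spin":{"type":"number"}}}},"jaw":{"type":"number"},"force":{"type":"number"}},"required":["series"]}

```bash
mkdir -p pics; python3 - <<'E'
from workcell import bot
import cv2,numpy as np
s=bot.read_state();print(s)
for n in("scene","top"):
    c=bot.get_calibration(n);print(n,c)
    cv2.imwrite(f"pics/{n}0.png",cv2.resize(bot.read_camera(n),(800,600),interpolation=cv2.INTER_CUBIC))
E
```

```text
{'time': 0.0, 'q': array([-1.18691883e+00,  2.64767211e-01,  1.60536464e+00, -2.71625690e-05,
        1.27371340e+00, -3.69163465e-02]), 'joint_vel': array([-0.00049533,  0.00090941,  0.0009873 , -0.00112176, -0.00068326,
        0.00070007]), 'joint_torque': array([ 2.43269198e-03, -5.15108943e+01, -3.67317331e+01,  1.26094819e-04,
        1.28230458e-02, -8.48673238e-06]), 'tool_pos': array([ 0.27543338, -0.61544668,  0.22995762]), 'tcp_rot': array([-3.07014639e+00, -6.55665395e-01,  6.50477865e-04]), 'wrist_force': array([0.49570688, 0.18073807, 0.27009422]), 'torque': array([ 0.05818951,  0.02032054, -0.00853615]), 'width': 0.9988361209776762}
scene {'fov_y': 44.28035036780422, 'cx': 259.9292330062941, 'cy': 194.15708626546652, 'R': array([[ 0.02260046,  0.99970106,  0.00932789],
       [ 0.84800671, -0.01422773, -0.52979448],
       [-0.52950339,  0.01988371, -0.84807476]]), 't': array([-0.04225643, -0.36822199,  1.5792535 ])}
top {'fov_y': 55.95383348067259, 'cx': 252.24089927316342, 'cy': 188.5050606127222, 'R': array([[ 1.29856959e-04, -9.99655479e-01,  2.62470085e-02],
       [-9.94938033e-01, -2.76672416e-03, -1.00452261e-01],
       [ 1.00490271e-01, -2.61011026e-02, -9.94595615e-01]]), 't': array([-0.00150272,  0.54907268,  1.13481242])}
```

View pics/top0.png

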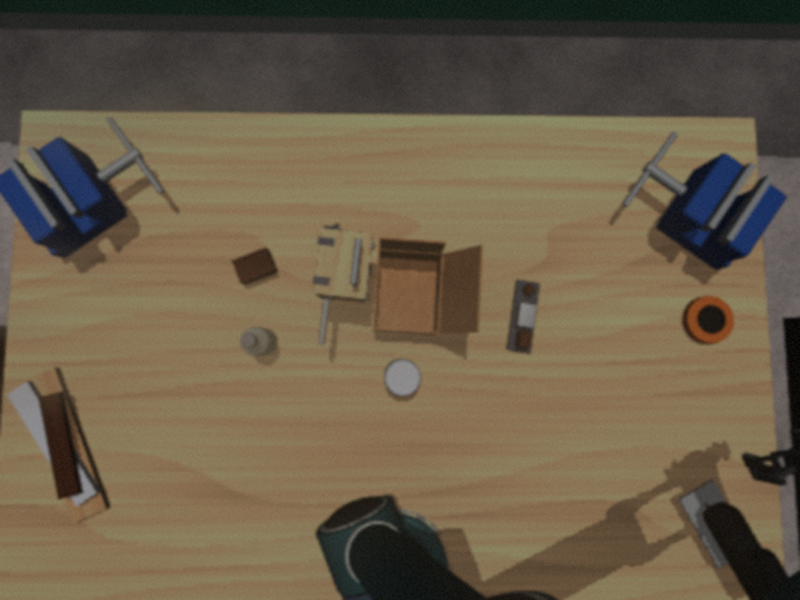

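View pics/scene0.png

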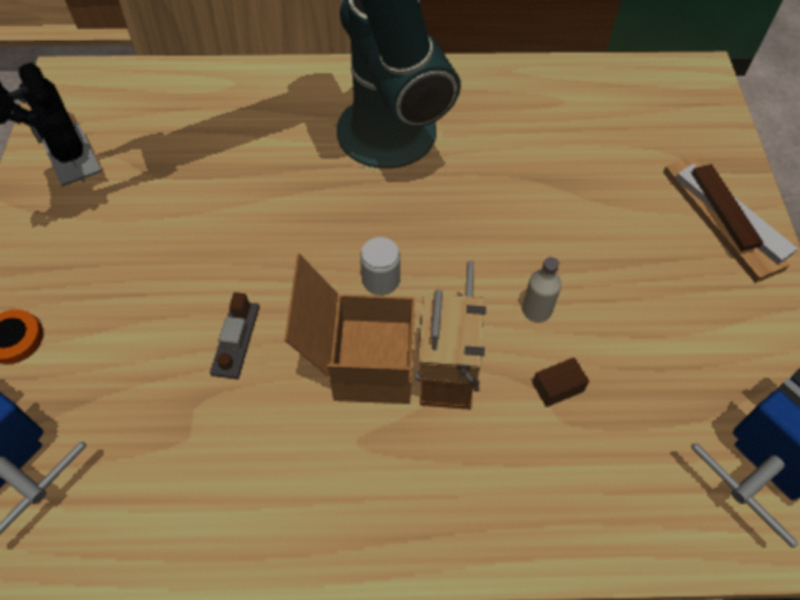

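Top view (800x600): lid about (315–370, 228–298), lid handle around (356,262), tip bar (325,298)–(322,342), carton mouth (378–440, 245–332). The main flap leans outward to x≈480, and the tin is at (403,378). I'll take rough positions now, then a close wrist look.

```bash
cat > h.py <<'E'
from workcell import bot
import cv2,numpy as np
from scipy.spatial.transform import Rotation as Ro
def ray(c,u,v):
    f=192/np.tan(np.radians(c["fov_y"]/2)); R=np.array(c["R"]);t=np.array(c["t"])
    return -R.T@t, R.T@np.array([(u-c["cx"])/f,(v-c["cy"])/f,1])
def plane(c,u,v,z):
    o,d=ray(c,u,v); return o+d*(z-o[2])/d[2]
def proj(c,X):
    f=192/np.tan(np.radians(c["fov_y"]/2)); p=np.array(c["R"])@X+np.array(c["t"])
    return f*p[0]/p[2]+c["cx"],f*p[1]/p[2]+c["cy"]
def tri(*cuv):
    A=np.zeros((3,3));b=np.zeros(3)
    for c,u,v in cuv:
        o,d=ray(c,u,v);d=d/np.linalg.norm(d);M=np.eye(3)-np.outer(d,d);A+=M;b+=M@o
    return np.linalg.solve(A,b)
def st():
    s=bot.read_state();print("t",round(s["time"],2),"pos",s["tool_pos"].round(4),"F",s["wrist_force"].round(1),"w",round(s["width"],3),"q",s["q"].round(2))
    print(Ro.from_rotvec(s["tcp_rot"]).as_matrix().round(3).tolist());return s
E
python3 - <<'E'
from h import *
T=bot.get_calibration("top");k=1.5625
for n,(u,v),z in [("lidTL",(319,228),.1775),("lidTR",(372,233),.1775),("lidBR",(368,299),.1775),("lidBL",(315,294),.1775),("hand",(356,262),.2155),("hand0",(357,238),.2155),("hand1",(353,286),.2155),("barA",(326,298),.145),("barB",(322,342),.145),
 ("cBL",(375,332),.085),("cBR",(436,332),.085),("cTR",(441,250),.085),("cTL",(379,250),.085),("eT",(445,242),.15),("eTL",(381,240),.15),("fl0",(481,246),.16),("fl1",(477,332),.16),("tin",(403,378),.09),("glue",(250,342),.15),("plane0",(527,281),.04),("plane1",(519,352),.04)]:
    print(n,plane(T,u/k,v/k,z).round(3))
st()
E
```

```text
lidTL [0.654 0.139 0.178]
lidTR [0.646 0.043 0.178]
lidBR [0.526 0.05  0.178]
lidBL [0.535 0.145 0.178]
hand [0.587 0.07  0.216]
hand0 [0.629 0.069 0.216]
hand1 [0.545 0.075 0.216]
barA [0.53  0.128 0.145]
barB [0.45  0.134 0.145]
cBL [0.47  0.038 0.085]
cBR [ 0.47  -0.081  0.085]
cTR [ 0.632 -0.092  0.085]
cTL [0.631 0.031 0.085]
eT [ 0.635 -0.092  0.15 ]
eTL [0.638 0.027 0.15 ]
fl0 [ 0.626 -0.158  0.16 ]
fl1 [ 0.468 -0.148  0.16 ]
tin [ 0.382 -0.016  0.09 ]
glue [0.45  0.264 0.15 ]
plane0 [ 0.577 -0.273  0.04 ]
plane1 [ 0.431 -0.254  0.04 ]
t 0.1 pos [ 0.2755 -0.6155  0.2301] F [-0.6 -0.1  0. ] w 0.998 q [-1.19  0.26  1.61 -0.    1.27 -0.04]
[[0.913, 0.408, -0.001], [0.408, -0.913, 0.002], [0.0, -0.002, -1.0]]
```

```bash
cat >> h.py <<'E'
def go(way,pos=None,psi=None,step=.045):
    """way: list of (x,y,z,yawdeg[,step]); prints calls of 5 rows"""
    s=bot.read_state()
    if pos is None: pos=s["tool_pos"]
    m=Ro.from_rotvec(s["tcp_rot"]).as_matrix()
    if psi is None: psi=np.degrees(np.arctan2(m[1,0],m[0,0]))
    pos=np.array(pos,float);rows=[]
    for w in way:
        tgt=np.array(w[:3],float);dps=(w[3]-psi+180)%360-180; sp=w[4] if len(w)>4 else step
        n=max(1,int(np.ceil(np.linalg.norm(tgt-pos)/sp)),int(np.ceil(abs(dps)/5)))
        p0=pos.copy();y0=psi
        for i in range(1,n+1):
            d=p0+(tgt-p0)*i/n-pos; a=np.radians(psi);c,sn=np.cos(a),np.sin(a)
            t=np.round([c*d[0]+sn*d[1],sn*d[0]-c*d[1],-d[2]],3); k=np.round((psi-(y0+dps*i/n))/5,2)
            pos=pos+np.array([c*t[0]+sn*t[1],sn*t[0]-c*t[1],-t[2]]);psi-=5*k
            rows.append('{"translation":[%g,%g,%g],"spin":%g}'%(*t,k))
    for i in range(0,len(rows),5): print("["+",".join(rows[i:i+5])+"]")
    print("end",pos.round(4),psi)
E
python3 -c "
from h import *
go([(.35,-.4,.4,30),(.47,.03,.44,87)])"
```

```text
[{"translation":[0.022,-0.024,-0.024],"spin":-0.17},{"translation":[0.023,-0.023,-0.025],"spin":-0.17},{"translation":[0.023,-0.023,-0.024],"spin":-0.16},{"translation":[0.023,-0.023,-0.024],"spin":-0.17},{"translation":[0.024,-0.022,-0.024],"spin":-0.17}]
[{"translation":[0.024,-0.022,-0.025],"spin":-0.17},{"translation":[0.024,-0.022,-0.024],"spin":-0.17},{"translation":[0.027,-0.026,-0.003],"spin":-0.95},{"translation":[0.028,-0.024,-0.004],"spin":-0.95},{"translation":[0.031,-0.021,-0.003],"spin":-0.95}]
[{"translation":[0.032,-0.019,-0.003],"spin":-0.95},{"translation":[0.034,-0.016,-0.004],"spin":-0.95},{"translation":[0.034,-0.013,-0.003],"spin":-0.95},{"translation":[0.036,-0.01,-0.003],"spin":-0.95},{"translation":[0.037,-0.007,-0.004],"spin":-0.95}]
[{"translation":[0.037,-0.004,-0.003],"spin":-0.95},{"translation":[0.037,-0.002,-0.003],"spin":-0.95},{"translation":[0.037,0.002,-0.004],"spin":-0.95},{"translation":[0.037,0.006,-0.003],"spin":-0.95}]
end [0.4704 0.03   0.4401] 87.01028284877586
```

Request:
play_rows(
  series=[
    {"translation": [0.022,-0.024,-0.024],"spin": -0.17},
    {"translation": [0.023,-0.023,-0.025],"spin": -0.17},
    {"translation": [0.023,-0.023,-0.024],"spin": -0.16},
    {"translation": [0.023,-0.023,-0.024],"spin": -0.17},
    {"translation": [0.024,-0.022,-0.024],"spin": -0.17},
  ],
  jaw=-1,
)

```text
time: 0.6
tool_pos: [0.3293, -0.461, 0.3526]
tcp_rot: [-3.045, -0.768, 0.0]
wrist_force: [0.6, 0.3, 0.2]
width: 0.144
```

Request:
play_rows(
  series=[
    {"translation": [0.024,-0.022,-0.025],"spin": -0.17},
    {"translation": [0.024,-0.022,-0.024],"spin": -0.17},
    {"translation": [0.027,-0.026,-0.003],"spin": -0.95},
    {"translation": [0.028,-0.024,-0.004],"spin": -0.95},
    {"translation": [0.031,-0.021,-0.003],"spin": -0.95},
  ],
)

```text
time: 1.1
tool_pos: [0.3804, -0.2918, 0.4114]
tcp_rot: [2.908, 1.188, 0.0]
wrist_force: [0.7, 0.7, -0.1]
width: 0.002
```

Request:
play_rows(
  series=[
    {"translation": [0.032,-0.019,-0.003],"spin": -0.95},
    {"translation": [0.034,-0.016,-0.004],"spin": -0.95},
    {"translation": [0.034,-0.013,-0.003],"spin": -0.95},
    {"translation": [0.036,-0.01,-0.003],"spin": -0.95},
    {"translation": [0.037,-0.007,-0.004],"spin": -0.95},
  ],
)

```text
time: 1.6
tool_pos: [0.4304, -0.1124, 0.4279]
tcp_rot: [-2.601, -1.761, 0.001]
wrist_force: [0.4, 0.5, -0.1]
width: -0.0
```

Request:
play_rows(
  series=[
    {"translation": [0.037,-0.004,-0.003],"spin": -0.95},
    {"translation": [0.037,-0.002,-0.003],"spin": -0.95},
    {"translation": [0.037,0.002,-0.004],"spin": -0.95},
    {"translation": [0.037,0.006,-0.003],"spin": -0.95},
  ],
)

```text
time: 2.0
tool_pos: [0.4706, 0.0309, 0.4412]
tcp_rot: [-2.275, -2.167, 0.0]
wrist_force: [0.4, -0.8, 1.0]
width: -0.004
```

Request:
play_rows(
  series=[
    {"translation": [0,0,0],"spin": 0},
    {"translation": [0,0,0],"spin": 0},
  ],
)

```text
time: 2.2
tool_pos: [0.4705, 0.03, 0.4407]
tcp_rot: [-2.277, -2.164, 0.002]
wrist_force: [-0.1, -0.5, -0.0]
width: 0.002
```

```bash
python3 - <<'E'
from h import *
import pickle
st()
c=bot.get_calibration("wrist");im=bot.read_camera("wrist");pickle.dump(c,open("w1.pkl","wb"))
C=-np.array(c["R"]).T@c["t"];print(C,c["fov_y"],np.array(c["R"]).round(2).tolist())
cv2.imwrite("pics/w1.png",cv2.resize(im,(800,600),interpolation=cv2.INTER_CUBIC))
E
```

```text
t 2.2 pos [0.4705 0.03   0.4407] F [-0.1 -0.5 -0. ] w 0.002 q [ 0.01 -0.18  1.69 -0.    1.63  0.06]
[[0.051, 0.999, -0.001], [0.999, -0.051, -0.001], [-0.001, -0.001, -1.0]]
[0.47483128 0.0952     0.5833692 ] 62.40736766128316 [[1.0, -0.05, -0.0], [-0.05, -0.96, 0.26], [-0.01, -0.26, -0.97]]
```

View pics/w1.png

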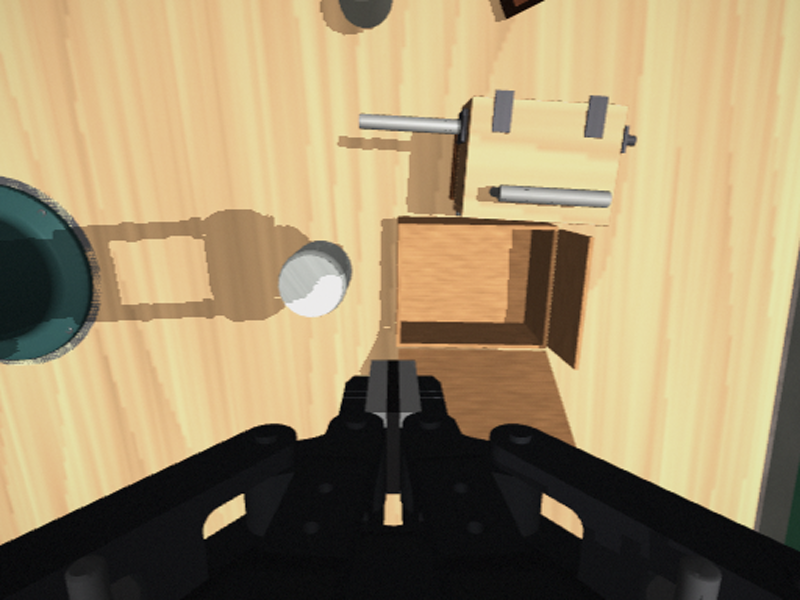

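Wrist view: tip bar (361,121)–(460,127), lid handle (498,193)–(610,199), lid corners (475,96), (626,105), (611,225), (463,215). Carton rim runs (398,222)–(398,347) to (548,348). End flap goes from hinge (556,228)/(548,348) to edge (592,235)/(576,366).

```bash
python3 - <<'E'
from h import *
import pickle
c=pickle.load(open("w1.pkl","rb"));k=1.5625
P=lambda u,v,z:plane(c,u/k,v/k,z)
for n,(u,v),z in [("lidRearNear",(475,96),.1775),("lidRearFar",(626,105),.1775),("lidFrontFar",(611,225),.1775),("lidFrontNear",(463,215),.1775),("h0",(496,193),.2155),("h1",(610,199),.2155),("bar0",(360,121),.145),("barw",(460,126),.145),("cNearStand",(398,217),.085),("cNearOut",(398,347),.085),("cFarOut",(548,348),.085),("cFarSt",(556,225),.085),("tin",(313,281),.09)]:
    print(n,P(u,v,z).round(4))
# end flap edge: point on end-flap corners, along ray with distance 65mm from hinge corner
for h,e in [((556,228),(592,235)),((548,348),(576,366))]:
    H=P(*h,.0855);o,d=ray(c,e[0]/k,e[1]/k)
    # minimise |dist-65| with y (along hinge) equal
    s=(H[1]-o[1])/d[1];print("edge by equal y",(o+s*d).round(4),"H",H.round(4),np.linalg.norm(o+s*d-H))
E
```

```text
lidRearNear [0.5402 0.1476 0.1775]
lidRearFar [0.6556 0.1354 0.1775]
lidFrontFar [0.65   0.0443 0.1775]
lidFrontNear [0.5299 0.0583 0.1775]
h0 [0.5489 0.0764 0.2155]
h1 [0.6317 0.068  0.2155]
bar0 [0.4496 0.1371 0.145 ]
barw [0.5328 0.129  0.145 ]
cNearStand [0.4778 0.0512 0.085 ]
cNearOut [ 0.4714 -0.0857  0.085 ]
cFarOut [ 0.6312 -0.0948  0.085 ]
cFarSt [0.6351 0.0354 0.085 ]
tin [ 0.3883 -0.0084  0.09  ]
edge by equal y [0.6471 0.0325 0.1468] H [0.635  0.0325 0.0855] 0.062466456252089
edge by equal y [ 0.6423 -0.0946  0.1374] H [ 0.631  -0.0946  0.0855] 0.05311892172850671
```

```bash
cat >> h.py <<'E'
TH=np.array([.5883,.0526]);YA=np.radians(-95.8);XH=np.array([np.cos(YA),np.sin(YA)]);YH=np.array([-XH[1],XH[0]])
def sw(x,y,z,psi,*a):
    p=TH+XH*x/1000+YH*y/1000; return (p[0],p[1],z/1000,psi,*a)
def ws(p):
    d=np.array(p[:2])-TH; return (1000*np.array([d@XH,d@YH,p[2]])).round(1)
E
python3 - <<'E'
from h import *
w=[sw(12,0,330,84.2),sw(10,0,200.5,84.2)]
for t in range(0,101,10):
    a=np.radians(32.7+t);w.append(sw(-90+83.2*np.cos(a)+17,0,170.5+83.2*np.sin(a)-15,84.2,.013))
go(w)
E
```

```text
[{"translation":[0.004,0.029,0.028],"spin":0.14},{"translation":[0.005,0.029,0.027],"spin":0.14},{"translation":[0.005,0.029,0.028],"spin":0.14},{"translation":[0.006,0.029,0.028],"spin":0.14},{"translation":[0.001,-0,0.043],"spin":0}]
[{"translation":[0,-0,0.043],"spin":0},{"translation":[0.001,-0,0.043],"spin":0},{"translation":[0.013,-0,0],"spin":0},{"translation":[0.004,-0,-0.006],"spin":0},{"translation":[0.004,-0,-0.005],"spin":0}]
[{"translation":[0.006,-0,-0.005],"spin":0},{"translation":[0.005,-0,-0.005],"spin":0},{"translation":[0.006,-0,-0.004],"spin":0},{"translation":[0.006,-0,-0.004],"spin":0},{"translation":[0.007,-0,-0.003],"spin":0}]
[{"translation":[0.007,-0,-0.002],"spin":0},{"translation":[0.007,-0,-0.002],"spin":0},{"translation":[0.007,-0,-0.001],"spin":0},{"translation":[0.007,-0,-0],"spin":0},{"translation":[0.008,-0,-0.001],"spin":0}]
[{"translation":[0.007,-0,0.001],"spin":0},{"translation":[0.007,-0,0.001],"spin":0},{"translation":[0.007,-0,0.002],"spin":0},{"translation":[0.007,-0,0.002],"spin":0},{"translation":[0.006,-0,0.004],"spin":0}]
[{"translation":[0.007,-0,0.003],"spin":0},{"translation":[0.006,-0,0.005],"spin":0},{"translation":[0.005,-0,0.004],"spin":0}]
end [0.6018 0.1813 0.2167] 84.21176077226153
```

Request:
play_rows(
  series=[
    {"translation": [0.004,0.029,0.028],"spin": 0.14},
    {"translation": [0.005,0.029,0.027],"spin": 0.14},
    {"translation": [0.005,0.029,0.028],"spin": 0.14},
    {"translation": [0.006,0.029,0.028],"spin": 0.14},
    {"translation": [0.001,0,0.043],"spin": 0},
  ],
)

```text
time: 2.75
tool_pos: [0.5917, 0.0404, 0.2876]
tcp_rot: [2.332, 2.1, 0.006]
wrist_force: [0.3, -0.6, -1.0]
width: 0.001
```

Request:
play_rows(
  series=[
    {"translation": [0,0,0.043],"spin": 0},
    {"translation": [0.001,0,0.043],"spin": 0},
    {"translation": [0.013,0,0],"spin": 0},
    {"translation": [0.004,0,-0.006],"spin": 0},
    {"translation": [0.004,0,-0.005],"spin": 0},
  ],
)

```text
time: 3.25
tool_pos: [0.5913, 0.0635, 0.2153]
tcp_rot: [2.329, 2.104, 0.002]
wrist_force: [-0.7, -2.6, -0.7]
width: -0.0
```

Request:
play_rows(
  series=[
    {"translation": [0.006,0,-0.005],"spin": 0},
    {"translation": [0.005,0,-0.005],"spin": 0},
  ],
)

```text
time: 3.45
tool_pos: [0.5928, 0.0746, 0.2267]
tcp_rot: [2.328, 2.104, 0.004]
wrist_force: [-2.0, -3.9, 0.4]
width: -0.001
```

```bash
python3 - <<'E'
from h import *
s=st();print(ws(s["tool_pos"]))
im=bot.read_camera("scene");cv2.imwrite("pics/s2.png",cv2.resize(im[110:300,160:400],None,fx=3,fy=3,interpolation=cv2.INTER_CUBIC))
E
```

```text
t 3.45 pos [0.5928 0.0746 0.2267] F [-2.  -3.9  0.4] w -0.001 q [ 0.08  0.12  1.78 -0.    1.23  0.19]
[[0.101, 0.995, 0.005], [0.995, -0.101, -0.001], [-0.001, 0.005, -1.0]]
[-22.3   2.2 226.7]
```

View pics/s2.png

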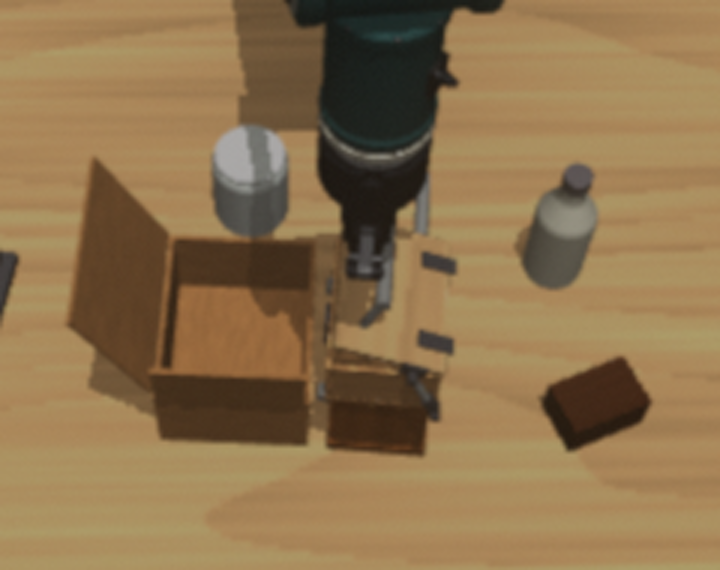

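The lid is opening in contact, with the finger at (365,255) against the bar and a light force of about 4 N. I'll carry on along the arc.

Request:
play_rows(
  series=[
    {"translation": [0.006,0,-0.004],"spin": 0},
    {"translation": [0.006,0,-0.004],"spin": 0},
    {"translation": [0.007,0,-0.003],"spin": 0},
    {"translation": [0.007,0,-0.002],"spin": 0},
    {"translation": [0.007,0,-0.002],"spin": 0},
  ],
)

```text
time: 4.0
tool_pos: [0.5966, 0.1082, 0.2408]
tcp_rot: [2.328, 2.104, 0.008]
wrist_force: [0.5, -2.9, 2.1]
width: 0.003
```

Request:
play_rows(
  series=[
    {"translation": [0.007,0,-0.001],"spin": 0},
    {"translation": [0.007,0,0],"spin": 0},
    {"translation": [0.008,0,-0.001],"spin": 0},
    {"translation": [0.007,0,0.001],"spin": 0},
    {"translation": [0.007,0,0.001],"spin": 0},
  ],
)

```text
time: 4.5
tool_pos: [0.598, 0.1446, 0.2366]
tcp_rot: [-2.33, -2.106, 0.001]
wrist_force: [0.7, -0.8, 0.1]
width: 0.004
```

Request:
play_rows(
  series=[
    {"translation": [0.007,0,0.002],"spin": 0},
    {"translation": [0.007,0,0.002],"spin": 0},
    {"translation": [0.006,0,0.004],"spin": 0},
  ],
)

```text
time: 4.8
tool_pos: [0.6002, 0.1644, 0.2289]
tcp_rot: [-2.33, -2.106, -0.0]
wrist_force: [-0.2, -0.7, 1.1]
width: -0.004
```

Request:
play_rows(
  series=[
    {"translation": [0.007,0,0.003],"spin": 0},
    {"translation": [0.006,0,0.005],"spin": 0},
    {"translation": [0.005,0,0.004],"spin": 0},
    {"translation": [0,0,0],"spin": 0},
  ],
)

```text
time: 5.2
tool_pos: [0.6015, 0.1823, 0.2161]
tcp_rot: [-2.329, -2.106, 0.002]
wrist_force: [0.2, 1.2, -1.3]
width: -0.001
```

```bash
python3 - <<'E'
from h import *
s=st();print(ws(s["tool_pos"]))
im=bot.read_camera("scene");cv2.imwrite("pics/s3.png",cv2.resize(im[110:300,160:400],None,fx=3,fy=3,interpolation=cv2.INTER_CUBIC))
E
```

```text
t 5.2 pos [0.6015 0.1823 0.2161] F [ 0.2  1.2 -1.3] w -0.001 q [0.25 0.19 1.72 0.   1.23 0.35]
[[0.1, 0.995, -0.002], [0.995, -0.1, 0.0], [0.0, -0.002, -1.0]]
[-130.4    0.   216.1]
```

View pics/s3.png

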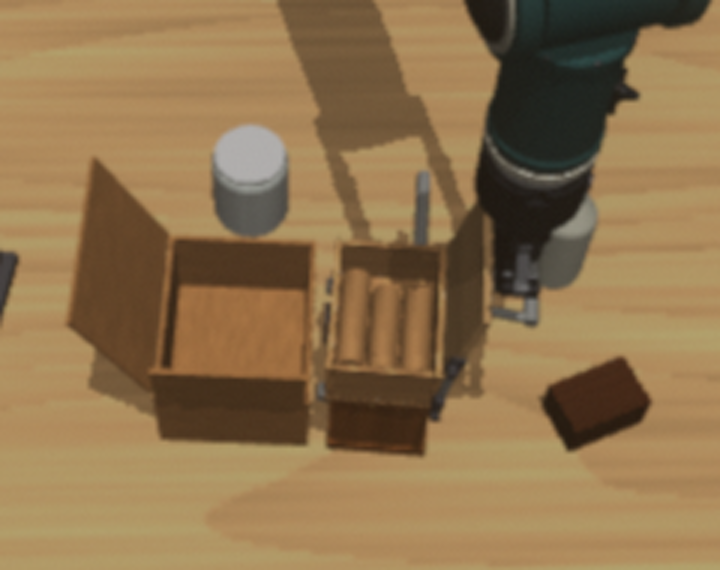

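The lid is past vertical and now leans on the finger from the front, so I'll withdraw straight up to let it swing on.

Request:
play_rows(
  series=[
    {"translation": [0.001,0,-0.012],"spin": 0},
    {"translation": [0.002,0,-0.012],"spin": 0},
    {"translation": [0.003,0,-0.015],"spin": 0},
    {"translation": [0.003,0,-0.02],"spin": 0},
    {"translation": [0.003,0,-0.03],"spin": 0},
  ],
)

```text
time: 5.75
tool_pos: [0.6028, 0.1933, 0.3073]
tcp_rot: [-2.331, -2.106, 0.002]
wrist_force: [-0.1, -0.3, 0.0]
width: 0.002
```

Request:
play_rows(
  series=[
    {"translation": [0,0,-0.04],"spin": 0},
    {"translation": [0,0,-0.04],"spin": 0},
    {"translation": [0,0,0],"spin": 0},
  ],
)

```text
time: 6.05
tool_pos: [0.6061, 0.1941, 0.3971]
tcp_rot: [2.326, 2.101, 0.022]
wrist_force: [0.6, -0.6, 1.1]
width: 0.001
```

```bash
python3 - <<'E'
from h import *
s=st();print(ws(s["tool_pos"]))
im=bot.read_camera("scene");cv2.imwrite("pics/s4.png",cv2.resize(im[110:300,160:400],None,fx=3,fy=3,interpolation=cv2.INTER_CUBIC))
# lid plane prediction: tip corners at lid angle 2.3 / 1.75
c=bot.get_calibration("scene")
for t in (1.6,1.8,2.1,2.3):
    for y in (-60,60):
        w=sw(-90+92*np.cos(t),y,170.5+92*np.sin(t),0);u,v=proj(c,np.array(w[:3]));print(t,y,round((u-160)*3),round((v-110)*3))
E
```

```text
t 6.05 pos [0.6061 0.1941 0.3971] F [ 0.6 -0.6  1.1] w 0.001 q [ 0.27  0.13  1.47 -0.    1.53  0.37]
[[0.101, 0.995, 0.015], [0.995, -0.101, 0.004], [0.006, 0.015, -1.0]]
[-142.6    3.4  397.1]
1.6 -60 462 182
1.6 60 459 320
1.8 -60 486 186
1.8 60 484 323
2.1 -60 517 196
2.1 60 518 333
2.3 -60 535 205
2.3 60 536 342
```

View pics/s4.png

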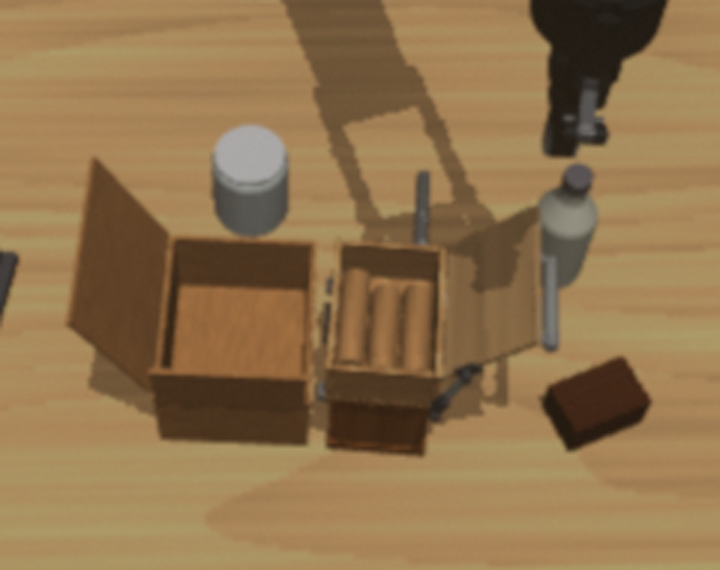

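The lid is fully back: its edge at (537,207)–(537,342) matches the 2.3 rad prediction, and three dowels are visible. Next is gripping the tip bar.

```bash
python3 - <<'E'
from h import *
go([sw(-70,-118,300,174.2),sw(-70,-118,127,174.2,.035)])
print("ARC")
w=[]
for t in np.linspace(0,2.15,22)[1:]:
    a=np.radians(156.8)-t;w.append(sw(76.2*np.cos(a),-118,115+76.2*np.sin(a)-18,174.2,.02))
go(w,pos=sw(-70,-118,127,174.2)[:3],psi=174.2)
E
```

```text
[{"translation":[-0.004,-0.007,0.005],"spin":-1},{"translation":[-0.003,-0.007,0.005],"spin":-1},{"translation":[-0.003,-0.007,0.006],"spin":-1},{"translation":[-0.002,-0.008,0.005],"spin":-1},{"translation":[-0.002,-0.007,0.005],"spin":-1}]
[{"translation":[-0.001,-0.008,0.005],"spin":-1},{"translation":[0,-0.008,0.005],"spin":-1},{"translation":[0.001,-0.008,0.006],"spin":-1},{"translation":[0.001,-0.007,0.005],"spin":-1},{"translation":[0.002,-0.008,0.005],"spin":-1}]
[{"translation":[0.002,-0.007,0.005],"spin":-1},{"translation":[0.004,-0.007,0.005],"spin":-1},{"translation":[0.003,-0.007,0.006],"spin":-1},{"translation":[0.005,-0.007,0.005],"spin":-1},{"translation":[0.005,-0.006,0.005],"spin":-1}]
[{"translation":[0.005,-0.005,0.005],"spin":-1},{"translation":[0.006,-0.006,0.005],"spin":-1},{"translation":[0.006,-0.004,0.005],"spin":-1},{"translation":[0,-0,0.035],"spin":0},{"translation":[0,-0,0.034],"spin":0}]
[{"translation":[0,-0,0.035],"spin":0},{"translation":[0,-0,0.035],"spin":0},{"translation":[0,-0,0.034],"spin":0}]
end [0.4783 0.1342 0.1275] 174.20194998877906
ARC
[{
[... 244 characters left out ...]
-0.005],"spin":0},{"translation":[0,-0.007,-0.004],"spin":0},{"translation":[-0,-0.007,-0.003],"spin":0},{"translation":[0,-0.008,-0.002],"spin":0},{"translation":[0,-0.007,-0.001],"spin":0}]
[{"translation":[-0,-0.008,-0.001],"spin":0},{"translation":[0,-0.008,-0],"spin":0},{"translation":[-0,-0.008,0.001],"spin":0},{"translation":[-0,-0.007,0.002],"spin":0},{"translation":[-0,-0.008,0.002],"spin":0}]
[{"translation":[-0,-0.007,0.003],"spin":0},{"translation":[-0,-0.006,0.004],"spin":0},{"translation":[-0,-0.007,0.005],"spin":0},{"translation":[-0,-0.006,0.005],"spin":0},{"translation":[-0,-0.005,0.006],"spin":0}]
[{"translation":[-0,-0.004,0.006],"spin":0}]
end [0.4645 0.0018 0.139 ] 174.2
```

Request:
play_rows(
  series=[
    {"translation": [-0.004,-0.007,0.005],"spin": -1},
    {"translation": [-0.003,-0.007,0.005],"spin": -1},
    {"translation": [-0.003,-0.007,0.006],"spin": -1},
    {"translation": [-0.002,-0.008,0.005],"spin": -1},
    {"translation": [-0.002,-0.007,0.005],"spin": -1},
  ],
  jaw=0,
  force=30,
)

```text
time: 6.6
tool_pos: [0.5674, 0.1765, 0.3596]
tcp_rot: [-1.815, -2.564, 0.002]
wrist_force: [0.2, 0.1, 0.6]
width: 0.497
```

Request:
play_rows(
  series=[
    {"translation": [-0.001,-0.008,0.005],"spin": -1},
    {"translation": [0,-0.008,0.005],"spin": -1},
    {"translation": [0.001,-0.008,0.006],"spin": -1},
    {"translation": [0.001,-0.007,0.005],"spin": -1},
    {"translation": [0.002,-0.008,0.005],"spin": -1},
  ],
)

```text
time: 7.1
tool_pos: [0.5317, 0.16, 0.3336]
tcp_rot: [-1.217, -2.895, 0.001]
wrist_force: [0.1, 0.1, -0.8]
width: 0.503
```

Request:
play_rows(
  series=[
    {"translation": [0.002,-0.007,0.005],"spin": -1},
    {"translation": [0.004,-0.007,0.005],"spin": -1},
    {"translation": [0.003,-0.007,0.006],"spin": -1},
    {"translation": [0.005,-0.007,0.005],"spin": -1},
    {"translation": [0.005,-0.006,0.005],"spin": -1},
  ],
)

```text
time: 7.6
tool_pos: [0.496, 0.1432, 0.3076]
tcp_rot: [-0.561, -3.09, 0.001]
wrist_force: [0.3, -0.0, 0.7]
width: 0.499
```

Request:
play_rows(
  series=[
    {"translation": [0.005,-0.005,0.005],"spin": -1},
    {"translation": [0.006,-0.006,0.005],"spin": -1},
    {"translation": [0.006,-0.004,0.005],"spin": -1},
    {"translation": [0,0,0.035],"spin": 0},
    {"translation": [0,0,0],"spin": 0},
  ],
)

```text
time: 8.1
tool_pos: [0.4729, 0.1328, 0.2537]
tcp_rot: [-0.159, -3.129, 0.004]
wrist_force: [-0.6, -1.3, -0.7]
width: 0.501
```

```bash
python3 - <<'E'
from h import *
s=st();print(ws(s["tool_pos"]))
import pickle
c=bot.get_calibration("wrist");im=bot.read_camera("wrist");pickle.dump(c,open("w2.pkl","wb"))
cv2.imwrite("pics/w2.png",im)
for y in (-146,-118,-60): print(y,[round(q) for q in proj(c,np.array(sw(-70,y,145,0)[:3]))])
go([sw(-70,-118,127,174.2,.035)])
E
```

```text
t 8.1 pos [0.4729 0.1328 0.2537] F [-0.6 -1.3 -0.7] w 0.501 q [ 0.22 -0.1   1.95 -0.    1.3  -1.25]
[[-0.995, 0.101, -0.009], [0.101, 0.995, -0.002], [0.008, -0.003, -1.0]]
[ -68.1 -123.   253.7]
-146 [254, 164]
-118 [253, 198]
-60 [253, 262]
[{"translation":[-0.001,0,0.032],"spin":-0},{"translation":[-0.001,0.001,0.032],"spin":-0},{"translation":[-0.001,0,0.033],"spin":-0},{"translation":[-0.001,0,0.032],"spin":-0}]
end [0.4782 0.1337 0.1268] 174.1867792933986
```

View pics/w2.png

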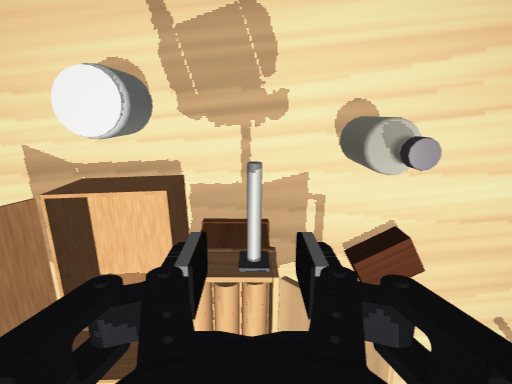

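The bar end at (255,165) agrees with my prediction of (254,164). Descending now.

Request:
play_rows(
  series=[
    {"translation": [-0.001,0,0.032],"spin": 0},
    {"translation": [-0.001,0.001,0.032],"spin": 0},
    {"translation": [-0.001,0,0.033],"spin": 0},
    {"translation": [-0.001,0,0.028],"spin": 0},
    {"translation": [0,0,0],"spin": 0},
  ],
)

```text
time: 8.65
tool_pos: [0.4779, 0.1337, 0.1304]
tcp_rot: [-0.159, -3.13, 0.003]
wrist_force: [-0.4, -1.3, 0.2]
width: 0.501
```

Request:
play_rows(
  series=[
    {"translation": [0,0,0],"spin": 0},
    {"translation": [0,0,0],"spin": 0},
  ],
)

```text
time: 8.85
tool_pos: [0.4824, 0.1347, 0.1359]
tcp_rot: [0.159, 3.134, 0.002]
wrist_force: [-0.6, 0.3, 0.5]
width: 0.501
```

```bash
python3 - <<'E'
from h import *
s=st();print(ws(s["tool_pos"]))
E
```

```text
t 8.85 pos [0.4824 0.1347 0.1359] F [-0.6  0.3  0.5] w 0.501 q [ 0.22  0.01  2.07 -0.    1.05 -1.25]
[[-0.995, 0.101, 0.004], [0.101, 0.995, 0.001], [-0.004, 0.001, -1.0]]
[ -71.  -113.6  135.9]
```

Request:
play_rows(
  series=[
    {"translation": [0.003,0,0.009],"spin": 0},
    {"translation": [0,0,0],"spin": 0},
    {"translation": [0,0,0],"spin": 0},
  ],
)

```text
time: 9.15
tool_pos: [0.4774, 0.1346, 0.1246]
tcp_rot: [0.159, 3.137, 0.0]
wrist_force: [-0.3, 0.0, 0.2]
width: 0.499
```

Request:
play_rows(
  series=[
    {"translation": [0,0,0],"spin": 0},
    {"translation": [0,0,0],"spin": 0},
    {"translation": [0,0,0],"spin": 0},
    {"translation": [0,0,0],"spin": 0},
    {"translation": [0,0,0],"spin": 0},
  ],
  jaw=-1,
  force=30,
)

```text
time: 9.65
tool_pos: [0.4776, 0.1344, 0.1246]
tcp_rot: [0.159, 3.137, -0.001]
wrist_force: [-1.8, -2.6, 3.6]
width: 0.124
```

Request:
play_rows(
  series=[
    {"translation": [0,-0.003,-0.007],"spin": 0},
    {"translation": [0,-0.005,-0.007],"spin": 0},
    {"translation": [0,0,0],"spin": 0},
  ],
)

```text
time: 9.95
tool_pos: [0.4768, 0.1273, 0.1385]
tcp_rot: [0.16, 3.137, 0.003]
wrist_force: [1.5, 3.5, -2.7]
width: 0.129
```

```bash
python3 - <<'E'
from h import *
s=st();print(ws(s["tool_pos"]))
E
```

```text
t 9.95 pos [0.4768 0.1273 0.1385] F [ 1.5  3.5 -2.7] w 0.129 q [ 0.21 -0.    2.08  0.    1.06 -1.26]
[[-0.995, 0.102, 0.0], [0.102, 0.995, 0.002], [-0.0, 0.002, -1.0]]
[ -63.  -118.5  138.5]
```

Gripped: the opening of 0.125 is about 11 mm, which fits the bar, and the load is right. Continuing the tip.

Request:
play_rows(
  series=[
    {"translation": [0,-0.004,-0.006],"spin": 0},
    {"translation": [0,-0.006,-0.005],"spin": 0},
    {"translation": [0,-0.006,-0.005],"spin": 0},
    {"translation": [0,-0.006,-0.005],"spin": 0},
    {"translation": [0,-0.007,-0.004],"spin": 0},
  ],
)

```text
time: 10.45
tool_pos: [0.4741, 0.1013, 0.1648]
tcp_rot: [0.16, 3.137, 0.012]
wrist_force: [-2.8, 14.5, 4.8]
width: 0.124
```

Request:
play_rows(
  series=[
    {"translation": [0,-0.007,-0.003],"spin": 0},
    {"translation": [0,-0.008,-0.002],"spin": 0},
    {"translation": [0,-0.007,-0.001],"spin": 0},
    {"translation": [0,-0.008,-0.001],"spin": 0},
    {"translation": [0,-0.008,0],"spin": 0},
  ],
)

```text
time: 10.95
tool_pos: [0.4702, 0.0619, 0.1726]
tcp_rot: [0.159, 3.137, 0.006]
wrist_force: [-3.3, 5.5, 9.2]
width: 0.127
```

```bash
python3 - <<'E'
from h import *
s=st();p=ws(s["tool_pos"]);print(p, np.radians(156.8)-np.arctan2(p[2]+18-115,p[0]),np.hypot(p[2]+18-115,p[0]))
E
```

```text
t 10.95 pos [0.4702 0.0619 0.1726] F [-3.3  5.5  9.2] w 0.127 q [ 0.08 -0.08  2.09  0.    1.13 -1.4 ]
[[-0.995, 0.101, 0.001], [0.101, 0.995, 0.004], [-0.001, 0.004, -1.0]]
[   2.7 -118.4  172.6] 1.2015790530115364 75.64819892105825
```

Request:
play_rows(
  series=[
    {"translation": [0,-0.008,0],"spin": 0},
    {"translation": [0,-0.007,0.001],"spin": 0},
    {"translation": [0,-0.008,0.002],"spin": 0},
    {"translation": [0,-0.007,0.003],"spin": 0},
    {"translation": [0,-0.006,0.004],"spin": 0},
  ],
)

```text
time: 11.45
tool_pos: [0.4663, 0.0234, 0.1604]
tcp_rot: [0.159, 3.137, -0.001]
wrist_force: [-1.6, 0.8, 1.8]
width: 0.127
```

Request:
play_rows(
  series=[
    {"translation": [0,-0.007,0.005],"spin": 0},
    {"translation": [0,-0.006,0.005],"spin": 0},
    {"translation": [0,-0.005,0.006],"spin": 0},
    {"translation": [0,-0.004,0.006],"spin": 0},
    {"translation": [0,0,0],"spin": 0},
  ],
)

```text
time: 11.95
tool_pos: [0.4639, 0.0012, 0.137]
tcp_rot: [-0.159, -3.137, 0.002]
wrist_force: [2.7, -2.0, -1.4]
width: 0.125
```

Request:
play_rows(
  series=[
    {"translation": [0,0,0],"spin": 0},
    {"translation": [0,0,0],"spin": 0},
    {"translation": [0,0,0],"spin": 0},
  ],
)

```text
time: 12.25
tool_pos: [0.464, 0.0019, 0.1382]
tcp_rot: [-0.158, -3.137, 0.002]
wrist_force: [1.2, -4.1, -2.0]
width: 0.128
```

```bash
python3 - <<'E'
from h import *
s=st();p=ws(s["tool_pos"]);print(p, np.radians(156.8)-np.arctan2(p[2]+18-115,p[0]),np.hypot(p[2]+18-115,p[0]))
im=bot.read_camera("scene");a=cv2.resize(im[110:300,160:400],None,fx=2.2,fy=2.2,interpolation=cv2.INTER_CUBIC)
cv2.imwrite("pics/s5.png",a)
E
```

```text
t 12.25 pos [0.464  0.0019 0.1382] F [ 1.2 -4.1 -2. ] w 0.128 q [-0.05 -0.06  2.14 -0.    1.06 -1.52]
[[-0.995, 0.101, -0.0], [0.101, 0.995, -0.001], [0.0, -0.001, -1.0]]
[  63.  -118.5  138.2] 2.1575164691930455 75.27575971054692
```

View pics/s5.png

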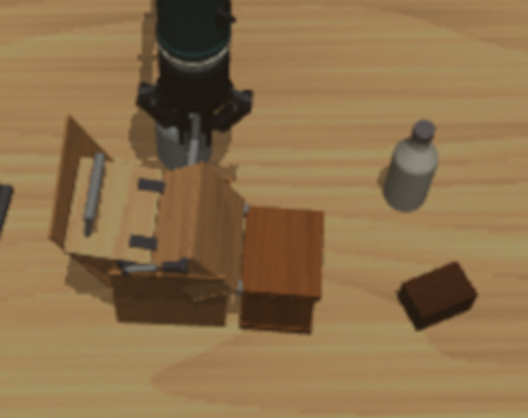

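The box is tipped to about 2.15 rad over the carton with its lid still back. Returning it along the reverse arc.

Request:
play_rows(
  series=[
    {"translation": [0,0,0],"spin": 0},
    {"translation": [0,0.004,-0.006],"spin": 0},
    {"translation": [0,0.005,-0.006],"spin": 0},
    {"translation": [0,0.006,-0.005],"spin": 0},
    {"translation": [0,0.007,-0.005],"spin": 0},
  ],
)

```text
time: 12.8
tool_pos: [0.4661, 0.0223, 0.1605]
tcp_rot: [-0.157, -3.137, 0.008]
wrist_force: [0.1, -10.1, -2.0]
width: 0.123
```

Request:
play_rows(
  series=[
    {"translation": [0,0.006,-0.004],"spin": 0},
    {"translation": [0,0.007,-0.003],"spin": 0},
    {"translation": [0,0.008,-0.002],"spin": 0},
    {"translation": [0,0.007,-0.001],"spin": 0},
    {"translation": [0,0.008,0],"spin": 0},
  ],
)

```text
time: 13.3
tool_pos: [0.4702, 0.0587, 0.1733]
tcp_rot: [0.158, 3.137, -0.005]
wrist_force: [-3.5, -5.4, 9.3]
width: 0.122
```

Request:
play_rows(
  series=[
    {"translation": [0,0.008,0],"spin": 0},
    {"translation": [0,0.008,0.001],"spin": 0},
    {"translation": [0,0.007,0.001],"spin": 0},
    {"translation": [0,0.008,0.002],"spin": 0},
    {"translation": [0,0.007,0.003],"spin": 0},
  ],
)

```text
time: 13.8
tool_pos: [0.4743, 0.0982, 0.1641]
tcp_rot: [0.158, 3.136, -0.0]
wrist_force: [1.0, -3.1, 3.5]
width: 0.125
```

Request:
play_rows(
  series=[
    {"translation": [0,0.007,0.004],"spin": 0},
    {"translation": [0,0.006,0.005],"spin": 0},
    {"translation": [0,0.006,0.005],"spin": 0},
    {"translation": [0,0.006,0.005],"spin": 0},
    {"translation": [0,0.004,0.006],"spin": 0},
  ],
)

```text
time: 14.3
tool_pos: [0.4772, 0.1272, 0.1378]
tcp_rot: [0.158, 3.137, 0.0]
wrist_force: [4.8, -3.2, 0.8]
width: 0.129
```

Request:
play_rows(
  series=[
    {"translation": [0,0.005,0.007],"spin": 0},
    {"translation": [0,0.003,0.004],"spin": 0},
    {"translation": [0,0,0.002],"spin": 0},
    {"translation": [0,0,0],"spin": 0},
    {"translation": [0,0,0],"spin": 0},
  ],
)

```text
time: 14.8
tool_pos: [0.4779, 0.1343, 0.1258]
tcp_rot: [0.158, 3.137, -0.001]
wrist_force: [1.1, -3.8, 7.4]
width: 0.127
```

```bash
python3 - <<'E'
from h import *
s=st();p=ws(s["tool_pos"]);print(p, np.radians(156.8)-np.arctan2(p[2]+19-115,p[0]),np.hypot(p[2]+19-115,p[0]))
im=bot.read_camera("scene");a=cv2.resize(im[110:300,160:400],None,fx=3,fy=3,interpolation=cv2.INTER_CUBIC)
cv2.imwrite("pics/s6.png",a)
E
```

```text
t 14.8 pos [0.4779 0.1343 0.1258] F [ 1.1 -3.8  7.4] w 0.127 q [ 0.22  0.02  2.09 -0.    1.03 -1.24]
[[-0.995, 0.101, 0.001], [0.101, 0.995, -0.001], [-0.001, -0.001, -1.0]]
[ -70.2 -118.1  125.8] -0.003468112737531559 76.26322836072441
```

View pics/s6.png

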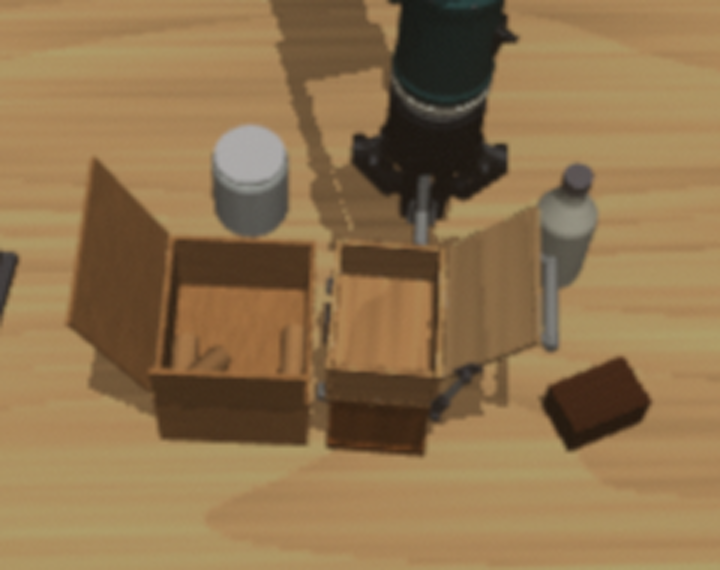

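The box is empty and level, its lid is back, and the dowels lie in the carton. I'll release and measure the main flap for the closing plan.

Request:
play_rows(
  series=[
    {"translation": [0,0,0],"spin": 0},
    {"translation": [0,0,0],"spin": 0},
    {"translation": [0,0,0],"spin": 0},
    {"translation": [0,0,0],"spin": 0},
  ],
  jaw=0,
)

```text
time: 15.25
tool_pos: [0.4766, 0.1348, 0.1245]
tcp_rot: [-0.159, -3.136, -0.0]
wrist_force: [0.6, 0.2, 0.3]
width: 0.503
```

Request:
play_rows(
  series=[
    {"translation": [0,0,-0.02],"spin": 0},
    {"translation": [0,0,-0.04],"spin": 0},
    {"translation": [0,0,-0.045],"spin": 0},
    {"translation": [0,0,-0.045],"spin": 0},
    {"translation": [0,0,-0.045],"spin": 0},
  ],
)

```text
time: 15.75
tool_pos: [0.4769, 0.1347, 0.3216]
tcp_rot: [-0.158, -3.137, -0.0]
wrist_force: [1.1, 0.1, -1.0]
width: 0.502
```

Request:
play_rows(
  series=[
    {"translation": [0,0,0],"spin": 0},
    {"translation": [0,0,0],"spin": 0},
  ],
  jaw=-1,
)

```text
time: 15.95
tool_pos: [0.4781, 0.1349, 0.3216]
tcp_rot: [0.158, 3.135, 0.002]
wrist_force: [-0.1, -0.4, -0.5]
width: 0.169
```

```bash
cat >> h.py <<'E'
CC=np.array([.553,-.026]);CA=np.radians(-94);CX=np.array([np.cos(CA),np.sin(CA)]);CY=np.array([-CX[1],CX[0]])
def cw(x,y,z,psi,*a):
    p=CC+CX*x/1000+CY*y/1000; return (p[0],p[1],z/1000,psi,*a)
def wc(p):
    d=np.array(p[:2])-CC; return (1000*np.array([d@CX,d@CY,p[2]])).round(1)
E
python3 - <<'E'
from h import *
s=st()
T=bot.get_calibration("top");S=bot.get_calibration("scene");k=1.5625
for a,b in [((481,246),(70,325)),((477,332),(93,158))]:
    print("main edge",wc(tri((T,a[0]/k,a[1]/k),(S,160+b[0]/3,110+b[1]/3))))
print("end edge L",wc(tri((T,445/k,241/k),(S,160+152/3,110+372/3))),wc(tri((T,380/k,238/k),(S,160+309/3,110+378/3))))
w=[cw(5,0,340,120),cw(5,135,320,84.2),cw(5,135,135,84.2)]
go(w)
w=[cw(5,110,135,84.2,.03)]+[cw(5,110-6*i,135,84.2) for i in range(1,5)]
for f in range(80,-1,-8):
    a=np.radians(f);w.append(cw(5,80-50*np.cos(a)+15,86+50*np.sin(a),84.2,.012))
print("ARC");go(w,pos=cw(5,135,135,0)[:3],psi=84.2)
E
```

```text
t 15.95 pos [0.4781 0.1349 0.3216] F [-0.1 -0.4 -0.5] w 0.169 q [ 0.22 -0.12  1.85  0.    1.41 -1.25]
[[-0.995, 0.101, 0.003], [0.101, 0.995, 0.001], [-0.003, 0.001, -1.0]]
main edge [119.2  74.9 196. ]
main edge [119.9 -78.6 201.2]
end edge L [ 59.   88.5 150.2] [-63.3  85.8 146.8]
[{"translation":[-0.008,-0.014,-0.002],"spin":0.99},{"translation":[-0.01,-0.014,-0.001],"spin":0.98},{"translation":[-0.01,-0.013,-0.002],"spin":0.99},{"translation":[-0.012,-0.011,-0.002],"spin":0.98},{"translation":[-0.013,-0.011,-0.001],"spin":0.99}]
[{"translation":[-0.013,-0.01,-0.002],"spin":0.98},{"translation":[-0.014,-0.008,-0.002],"spin":0.99},{"translation":[-0.015,-0.007,-0.001],"spin":0.99},{"translation":[-0.016,-0.006,-0.002],"spin":0.98},{"translation":[-0.016,-0.004,-0.002],"spin":0.99}]
[{"translation":[-0.016,-0.003,-0.001],"spin":0.98},{"translation":[-0.009,0.014,0.002],"spin":0.9},{"translation":[-0.009,0.015,0.003],"spin":0.89},{"translation":[-0.007,0.015,0.002],"spin":0.9},{"translation":[-0.006,0.016,0.003],"spin":0.89}]
[{"translation":[-0.005,0.016,0.002],"spin":0.9},{"transla
[... 398 characters left out ...]
ion":[-0.001,-0.025,-0],"spin":0},{"translation":[0,-0.006,-0],"spin":0},{"translation":[-0,-0.006,-0],"spin":0},{"translation":[-0,-0.006,-0],"spin":0},{"translation":[-0.001,-0.006,-0],"spin":0}]
[{"translation":[0,0,-0],"spin":0},{"translation":[0,-0.006,0.001],"spin":0},{"translation":[0,-0.007,0.003],"spin":0},{"translation":[-0,-0.006,0.004],"spin":0},{"translation":[-0,-0.005,0.004],"spin":0}]
[{"translation":[-0,-0.005,0.005],"spin":0},{"translation":[-0.001,-0.004,0.006],"spin":0},{"translation":[0,-0.004,0.006],"spin":0},{"translation":[0,-0.002,0.006],"spin":0},{"translation":[0,-0.001,0.007],"spin":0}]
[{"translation":[0,-0.001,0.007],"spin":0}]
end [ 0.5975 -0.0343  0.086 ] 84.2
```

Flap geometry agrees with the carton frame (edges at y=±77, x=±61). The main flap is at about 117° and the end flap at about 97°. Folding the end flap.

Request:
play_rows(
  series=[
    {"translation": [-0.008,-0.014,-0.002],"spin": 0.99},
    {"translation": [-0.01,-0.014,-0.001],"spin": 0.98},
    {"translation": [-0.01,-0.013,-0.002],"spin": 0.99},
    {"translation": [-0.012,-0.011,-0.002],"spin": 0.98},
    {"translation": [-0.013,-0.011,-0.001],"spin": 0.99},
  ],
)

```text
time: 16.45
tool_pos: [0.5107, 0.0585, 0.3254]
tcp_rot: [-0.829, -3.025, 0.002]
wrist_force: [0.8, 0.1, 0.2]
width: 0.001
```

Request:
play_rows(
  series=[
    {"translation": [-0.013,-0.01,-0.002],"spin": 0.98},
    {"translation": [-0.014,-0.008,-0.002],"spin": 0.99},
    {"translation": [-0.015,-0.007,-0.001],"spin": 0.99},
    {"translation": [-0.016,-0.006,-0.002],"spin": 0.98},
    {"translation": [-0.016,-0.004,-0.002],"spin": 0.99},
  ],
)

```text
time: 16.95
tool_pos: [0.5447, -0.0168, 0.334]
tcp_rot: [-1.456, -2.778, 0.003]
wrist_force: [-0.1, 0.5, 0.6]
width: 0.002
```

Request:
play_rows(
  series=[
    {"translation": [-0.016,-0.003,-0.001],"spin": 0.98},
    {"translation": [-0.009,0.014,0.002],"spin": 0.9},
    {"translation": [-0.009,0.015,0.003],"spin": 0.89},
    {"translation": [-0.007,0.015,0.002],"spin": 0.9},
    {"translation": [-0.006,0.016,0.003],"spin": 0.89},
  ],
)

```text
time: 17.45
tool_pos: [0.6194, -0.0358, 0.3248]
tcp_rot: [-1.976, -2.436, 0.004]
wrist_force: [1.1, 0.6, 0.7]
width: 0.001
```

Request:
play_rows(
  series=[
    {"translation": [-0.005,0.016,0.002],"spin": 0.9},
    {"translation": [-0.003,0.016,0.003],"spin": 0.89},
    {"translation": [-0.002,0.017,0.002],"spin": 0.9},
    {"translation": [-0.001,0.017,0.003],"spin": 0.89},
    {"translation": [0,0,0],"spin": 0},
  ],
)

```text
time: 17.95
tool_pos: [0.6869, -0.0406, 0.3135]
tcp_rot: [-2.328, -2.103, 0.006]
wrist_force: [-0.0, 0.7, -0.6]
width: -0.001
```

Request:
play_rows(
  series=[
    {"translation": [0,0,0.037],"spin": 0},
    {"translation": [0,0,0.037],"spin": 0},
    {"translation": [0,0,0.037],"spin": 0},
    {"translation": [0,0,0.037],"spin": 0},
    {"translation": [0,0,0.03],"spin": 0},
  ],
)

```text
time: 18.45
tool_pos: [0.6839, -0.0404, 0.136]
tcp_rot: [-2.326, -2.106, 0.006]
wrist_force: [-0.3, 0.4, 0.8]
width: -0.0
```

Request:
play_rows(
  series=[
    {"translation": [0,0,0],"spin": 0},
    {"translation": [0,0,0],"spin": 0},
    {"translation": [0,0,0],"spin": 0},
  ],
)

```text
time: 18.75
tool_pos: [0.6882, -0.0409, 0.1425]
tcp_rot: [2.329, 2.106, 0.003]
wrist_force: [0.6, -0.2, 0.2]
width: 0.003
```

```bash
python3 - <<'E'
from h import *
s=st();print(wc(s["tool_pos"]))
w=[cw(5,110,135,84.2,.03)]+[cw(5,110-6*i,135,84.2) for i in range(1,5)]
for f in range(80,-1,-8):
    a=np.radians(f);w.append(cw(5,80-50*np.cos(a)+15,86+50*np.sin(a),84.2,.012))
go(w)
E
```

```text
t 18.75 pos [ 0.6882 -0.0409  0.1425] F [ 0.6 -0.2  0.2] w 0.003 q [-0.1   0.35  1.66  0.    1.13  0.01]
[[0.1, 0.995, 0.003], [0.995, -0.1, -0.0], [0.0, 0.003, -1.0]]
[  5.4 135.9 142.5]
[{"translation":[-0,-0.026,0.007],"spin":0.01},{"translation":[-0.001,-0.006,0],"spin":-0},{"translation":[0,-0.006,0],"spin":-0},{"translation":[0,-0.006,0],"spin":-0},{"translation":[-0,-0.006,0],"spin":-0}]
[{"translation":[-0,0,0],"spin":-0},{"translation":[-0,-0.006,0.002],"spin":-0},{"translation":[-0.001,-0.007,0.003],"spin":-0},{"translation":[0,-0.006,0.003],"spin":-0},{"translation":[0,-0.005,0.004],"spin":-0}]
[{"translation":[-0,-0.005,0.005],"spin":-0},{"translation":[-0,-0.004,0.006],"spin":-0},{"translation":[-0,-0.004,0.006],"spin":-0},{"translation":[-0,-0.002,0.007],"spin":-0},{"translation":[-0,-0.001,0.007],"spin":-0}]
[{"translation":[-0,-0.001,0.006],"spin":-0}]
end [ 0.5974 -0.0337  0.0865] 84.18910555927594
```

Request:
play_rows(
  series=[
    {"translation": [0,-0.026,0.007],"spin": 0},
    {"translation": [0,-0.006,0],"spin": 0},
    {"translation": [0,-0.006,0],"spin": 0},
    {"translation": [0,-0.006,0],"spin": 0},
    {"translation": [0,-0.006,0],"spin": 0},
  ],
)

```text
time: 19.25
tool_pos: [0.6383, -0.0359, 0.1347]
tcp_rot: [2.329, 2.105, 0.003]
wrist_force: [0.4, -1.1, -0.3]
width: -0.003
```

Request:
play_rows(
  series=[
    {"translation": [0,0,0],"spin": 0},
    {"translation": [0,-0.006,0.002],"spin": 0},
    {"translation": [0,-0.007,0.003],"spin": 0},
    {"translation": [0,-0.006,0.003],"spin": 0},
    {"translation": [0,-0.005,0.004],"spin": 0},
  ],
)

```text
time: 19.75
tool_pos: [0.6127, -0.0332, 0.1209]
tcp_rot: [-2.331, -2.106, 0.001]
wrist_force: [0.6, -0.4, 1.0]
width: 0.001
```

Request:
play_rows(
  series=[
    {"translation": [0,-0.005,0.005],"spin": 0},
    {"translation": [0,-0.004,0.006],"spin": 0},
    {"translation": [0,-0.004,0.006],"spin": 0},
    {"translation": [0,-0.002,0.007],"spin": 0},
    {"translation": [0,-0.001,0.006],"spin": 0},
  ],
)

```text
time: 20.25
tool_pos: [0.5968, -0.0317, 0.0903]
tcp_rot: [-2.33, -2.106, 0.001]
wrist_force: [-0.9, -0.1, 0.9]
width: 0.0
```

Request:
play_rows(
  series=[
    {"translation": [0,-0.001,0.006],"spin": 0},
    {"translation": [0,0,0],"spin": 0},
    {"translation": [0,0,0],"spin": 0},
  ],
)

```text
time: 20.55
tool_pos: [0.5969, -0.0316, 0.0891]
tcp_rot: [2.331, 2.106, 0.0]
wrist_force: [-10.5, 1.2, 23.2]
width: 0.002
```

```bash
python3 - <<'E'
from h import *
s=st();print(wc(s["tool_pos"]))
im=bot.read_camera("scene");a=cv2.resize(im[110:300,160:400],None,fx=3,fy=3,interpolation=cv2.INTER_CUBIC)
cv2.imwrite("pics/s7.png",a)
E
```

```text
t 20.55 pos [ 0.5969 -0.0316  0.0891] F [-10.5   1.2  23.2] w 0.002 q [-0.09  0.25  1.91 -0.    0.99  0.01]
[[0.101, 0.995, 0.0], [0.995, -0.101, -0.0], [-0.0, 0.0, -1.0]]
[ 2.6 44.2 89.1]
```

The end flap bottomed out, with a 23 N reaction at z=89 mm. Lifting off and moving outside the main flap.

Request:
play_rows(
  series=[
    {"translation": [0,0,-0.02],"spin": 0},
    {"translation": [0,0,-0.045],"spin": 0},
    {"translation": [0,0,-0.048],"spin": 0},
    {"translation": [0,0,-0.048],"spin": 0},
    {"translation": [0,0,-0.048],"spin": 0},
  ],
)

```text
time: 21.1
tool_pos: [0.5963, -0.0315, 0.2955]
tcp_rot: [-2.331, -2.106, 0.0]
wrist_force: [0.5, -0.4, 0.6]
width: -0.002
```

Request:
play_rows(
  series=[
    {"translation": [0,0,0],"spin": 0},
    {"translation": [0,0,0],"spin": 0},
  ],
)

```text
time: 21.3
tool_pos: [0.5977, -0.0317, 0.2961]
tcp_rot: [2.329, 2.104, 0.004]
wrist_force: [1.0, -0.4, -0.3]
width: 0.001
```

```bash
python3 - <<'E'
from h import *
s=st();print(wc(s["tool_pos"]))
im=bot.read_camera("scene");a=cv2.resize(im[110:300,160:400],None,fx=3,fy=3,interpolation=cv2.INTER_CUBIC)
cv2.imwrite("pics/s8.png",a)
go([cw(162,0,300,84.2,.04),cw(162,0,166,84.2,.035)])
w=[cw(130,0,166,84.2,.03),cw(65,0,166,84.2,.011)]
for f in range(80,-1,-7):
    a=np.radians(f);w.append(cw(65-75*np.cos(a)+13,0,94+75*np.sin(a),84.2,.012))
print("ARC");go(w,pos=cw(162,0,166,0)[:3],psi=84.2)
E
```

```text
t 21.3 pos [ 0.5977 -0.0317  0.2961] F [ 1.  -0.4 -0.3] w 0.001 q [-0.09  0.08  1.69  0.    1.36  0.01]
[[0.101, 0.995, 0.004], [0.995, -0.101, -0.0], [0.0, 0.004, -1.0]]
[  2.5  45.  296.1]
[{"translation":[-0.032,-0.008,-0.001],"spin":0},{"translation":[-0.032,-0.007,-0.002],"spin":0},{"translation":[-0.032,-0.008,-0.001],"spin":0},{"translation":[-0.033,-0.008,-0.001],"spin":0},{"translation":[-0.032,-0.008,-0.001],"spin":0}]
[{"translation":[0,0,0.033],"spin":0},{"translation":[0,0,0.034],"spin":0},{"translation":[0,0,0.033],"spin":0},{"translation":[0,0,0.034],"spin":0}]
end [ 0.5414 -0.1878  0.1657] 84.21000758908018
ARC
[{"translation":[0.016,-0.001,-0],"spin":0},{"translation":[0.016,-0,-0],"spin":0},{"translation":[0.011,-0,-0],"spin":0},{"translation":[0.011,-0.001,-0],"spin":0},{"translation":[0.01,-0,-0],"spin":0}]
[{"translation":[0.011,-0,-0],"spin":0},{"translation":[0.011,-0.001,-0],"spin":0},{"translation":[0.011,-0,-0],"spin":0},{"translation":[-0,-0,-0.002],"spin":0},{"translation":[0.009,-0,0.002],"spin":0}]
[{"translation":[0.008,-0.001,0.003],"spin":0},{"translation":[0.009,0,0.005],"spin":0},{"translation":[0.007,-0,0.005],"spin":0},{"translation":[0.007,-0,0.006],"spin":0},{"translation":[0.006,-0,0.007],"spin":0}]
[{"translation":[0.005,-0.001,0.007],"spin":0},{"translation":[0.004,0,0.008],"spin":0},{"translation":[0.004,0,0.009],"spin":0},{"translation":[0.002,0,0.009],"spin":0},{"translation":[0.001,0,0.009],"spin":0}]
end [ 0.5528 -0.0289  0.098 ] 84.2
```

View pics/s8.png

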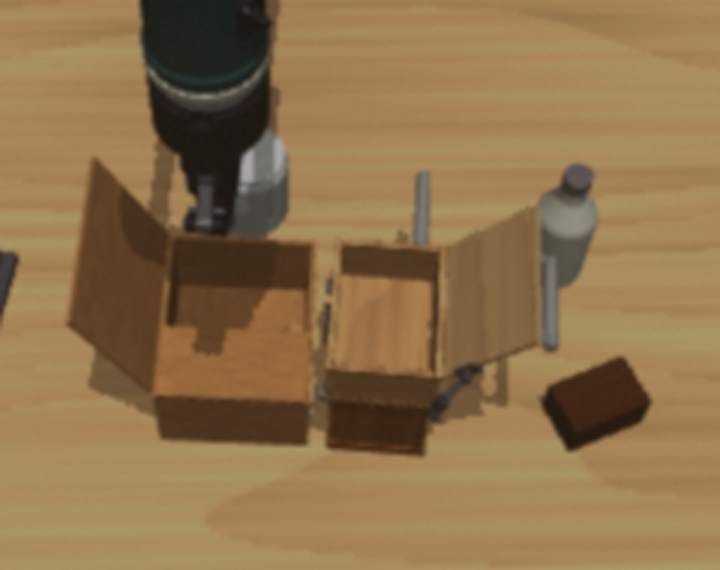

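The end flap lies flat (158–315, 328–400). Now the main flap.

Request:
play_rows(
  series=[
    {"translation": [-0.032,-0.008,-0.001],"spin": 0},
    {"translation": [-0.032,-0.007,-0.002],"spin": 0},
    {"translation": [-0.032,-0.008,-0.001],"spin": 0},
    {"translation": [-0.033,-0.008,-0.001],"spin": 0},
    {"translation": [-0.032,-0.008,-0.001],"spin": 0},
  ],
)

```text
time: 21.85
tool_pos: [0.5397, -0.1885, 0.2968]
tcp_rot: [-2.327, -2.103, 0.004]
wrist_force: [1.3, -0.7, 0.2]
width: 0.0
```

Request:
play_rows(
  series=[
    {"translation": [0,0,0.033],"spin": 0},
    {"translation": [0,0,0.034],"spin": 0},
    {"translation": [0,0,0.033],"spin": 0},
    {"translation": [0,0,0.034],"spin": 0},
    {"translation": [0,0,0],"spin": 0},
  ],
)

```text
time: 22.35
tool_pos: [0.5354, -0.1855, 0.1575]
tcp_rot: [-2.32, -2.096, 0.011]
wrist_force: [-0.9, 0.3, -0.7]
width: 0.003
```

Request:
play_rows(
  series=[
    {"translation": [0.016,0,0],"spin": 0},
    {"translation": [0.016,0,0],"spin": 0},
    {"translation": [0.011,0,0],"spin": 0},
    {"translation": [0.011,0,0],"spin": 0},
    {"translation": [0.01,0,0],"spin": 0},
  ],
)

```text
time: 22.85
tool_pos: [0.5516, -0.1251, 0.1735]
tcp_rot: [2.321, 2.101, 0.005]
wrist_force: [-5.0, -4.0, 23.1]
width: 0.001
```

Request:
play_rows(
  series=[
    {"translation": [0.011,0,0],"spin": 0},
    {"translation": [0.011,0,0],"spin": 0},
    {"translation": [0.011,0,0],"spin": 0},
    {"translation": [0,0,0],"spin": 0},
  ],
)

```text
time: 23.25
tool_pos: [0.5525, -0.0895, 0.1684]
tcp_rot: [2.326, 2.107, 0.004]
wrist_force: [-0.3, 0.5, 0.4]
width: -0.001
```

```bash
python3 - <<'E'
from h import *
s=st();print(wc(s["tool_pos"]))
w=[]
for f in range(80,-1,-7):
    a=np.radians(f);w.append(cw(65-75*np.cos(a)+13,0,93+75*np.sin(a),84.2,.012))
w.append(cw(4,0,94,84.2))
print("ARC");go(w)
E
```

```text
t 23.25 pos [ 0.5525 -0.0895  0.1684] F [-0.3  0.5  0.4] w -0.001 q [-0.21  0.09  1.92  0.    1.12 -0.11]
[[0.099, 0.995, 0.004], [0.995, -0.099, -0.0], [0.0, 0.004, -1.0]]
[ 63.4   4.  168.4]
ARC
[{"translation":[-0.002,-0.004,0.002],"spin":0.03},{"translation":[0.009,-0,0.002],"spin":-0},{"translation":[0.009,-0,0.003],"spin":-0},{"translation":[0.008,-0.001,0.004],"spin":-0},{"translation":[0.007,0,0.005],"spin":-0}]
[{"translation":[0.007,-0,0.006],"spin":-0},{"translation":[0.006,-0,0.007],"spin":-0},{"translation":[0.006,-0.001,0.008],"spin":-0},{"translation":[0.004,0,0.008],"spin":-0},{"translation":[0.003,0,0.009],"spin":-0}]
[{"translation":[0.002,0,0.008],"spin":-0},{"translation":[0.001,0,0.01],"spin":-0},{"translation":[-0.001,0,0.002],"spin":-0}]
end [ 0.5525 -0.0302  0.0944] 84.19094450094406
```

```bash
python3 - <<'E'
from h import *
im=bot.read_camera("scene");a=cv2.resize(im[110:300,160:400],None,fx=3,fy=3,interpolation=cv2.INTER_CUBIC)
cv2.imwrite("pics/s9.png",a)
E
```

```text
(no output)
```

View pics/s9.png

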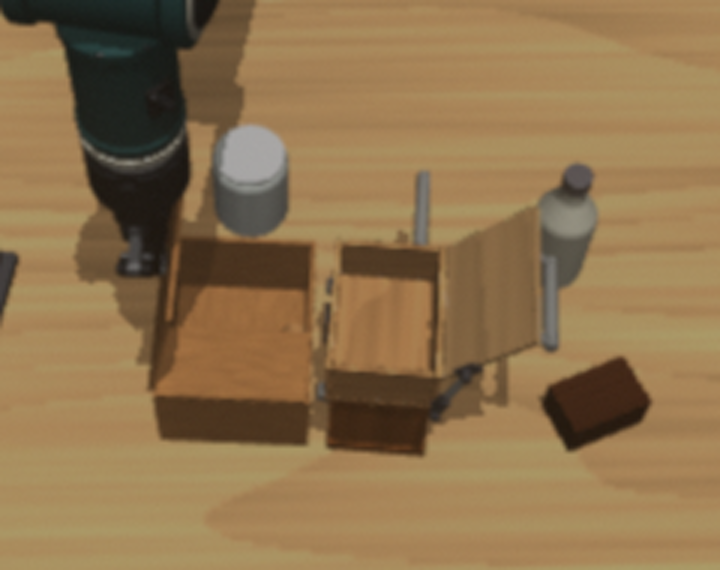

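The flap at (150–180, 190–390) is now nearly upright, with the finger still outside it. Continuing the fold.

Request:
play_rows(
  series=[
    {"translation": [0.003,-0.002,0],"spin": 0},
    {"translation": [0.008,-0.001,0.002],"spin": 0},
    {"translation": [0.009,0,0.004],"spin": 0},
    {"translation": [0.008,0,0.005],"spin": 0},
    {"translation": [0.007,0,0.005],"spin": 0},
  ],
)

```text
time: 23.8
tool_pos: [0.5515, -0.0554, 0.1494]
tcp_rot: [-2.33, -2.106, 0.001]
wrist_force: [-0.7, -1.2, 1.2]
width: 0.001
```

Request:
play_rows(
  series=[
    {"translation": [0.007,0,0.006],"spin": 0},
    {"translation": [0.006,0,0.007],"spin": 0},
    {"translation": [0.005,0,0.008],"spin": 0},
    {"translation": [0.004,0,0.008],"spin": 0},
    {"translation": [0.002,0,0.009],"spin": 0},
  ],
)

```text
time: 24.3
tool_pos: [0.5544, -0.0319, 0.1116]
tcp_rot: [2.331, 2.107, 0.0]
wrist_force: [-0.2, -0.9, 0.7]
width: -0.008
```

Request:
play_rows(
  series=[
    {"translation": [0.001,0,0.008],"spin": 0},
    {"translation": [0,0,0.008],"spin": 0},
    {"translation": [0,0,0],"spin": 0},
    {"translation": [0,0,0],"spin": 0},
  ],
)

```text
time: 24.7
tool_pos: [0.5542, -0.0316, 0.0958]
tcp_rot: [-2.331, -2.106, 0.001]
wrist_force: [0.6, 0.1, -0.4]
width: 0.001
```

```bash
python3 - <<'E'
from h import *
s=st();print(wc(s["tool_pos"]))
E
```

```text
t 24.7 pos [ 0.5542 -0.0316  0.0958] F [ 0.6  0.1 -0.4] w 0.001 q [-0.1   0.16  1.99 -0.    0.99 -0.  ]
[[0.101, 0.995, -0.001], [0.995, -0.101, -0.0], [-0.0, -0.001, -1.0]]
[ 5.5  1.6 95.8]
```

Request:
play_rows(
  series=[
    {"translation": [0,0,0.002],"spin": 0},
    {"translation": [0,0,0.002],"spin": 0},
    {"translation": [0,0,0],"spin": 0},
  ],
)

```text
time: 25.0
tool_pos: [0.5546, -0.0316, 0.0948]
tcp_rot: [2.331, 2.106, 0.0]
wrist_force: [-6.7, 0.2, 15.8]
width: -0.002
```

Request:
play_rows(
  series=[
    {"translation": [0,0,0.001],"spin": 0},
    {"translation": [0,0,0],"spin": 0},
  ],
)

```text
time: 25.2
tool_pos: [0.5547, -0.0316, 0.0948]
tcp_rot: [2.331, 2.106, 0.0]
wrist_force: [-8.2, 0.3, 20.4]
width: -0.0
```

The flap has bottomed out at 20 N. Retracting and taking a final check.

Request:
play_rows(
  series=[
    {"translation": [0,0,-0.015],"spin": 0},
    {"translation": [0,0,-0.04],"spin": 0},
    {"translation": [0,0,-0.045],"spin": 0},
    {"translation": [0,0,-0.045],"spin": 0},
    {"translation": [0,0,-0.045],"spin": 0},
  ],
)

```text
time: 25.7
tool_pos: [0.554, -0.0314, 0.2831]
tcp_rot: [2.331, 2.106, 0.0]
wrist_force: [1.1, -0.1, 0.2]
width: 0.001
```

Request:
play_rows(
  series=[
    {"translation": [-0.03,0,-0.03],"spin": 0},
    {"translation": [-0.03,0,-0.03],"spin": 0},
    {"translation": [0,0,0],"spin": 0},
    {"translation": [0,0,0],"spin": 0},
  ],
)

```text
time: 26.1
tool_pos: [0.5486, -0.0916, 0.3422]
tcp_rot: [2.332, 2.103, 0.002]
wrist_force: [0.7, 0.6, -0.6]
width: -0.003
```

```bash
python3 - <<'E'
from h import *
s=st()
im=bot.read_camera("scene");a=cv2.resize(im[110:300,160:400],None,fx=3,fy=3,interpolation=cv2.INTER_CUBIC)
cv2.imwrite("pics/s10.png",a)
E
```

```text
t 26.1 pos [ 0.5486 -0.0916  0.3422] F [ 0.7  0.6 -0.6] w -0.003 q [-0.21 -0.01  1.71  0.    1.44 -0.11]
[[0.103, 0.995, 0.002], [0.995, -0.103, -0.0], [0.0, 0.002, -1.0]]
```

View pics/s10.png

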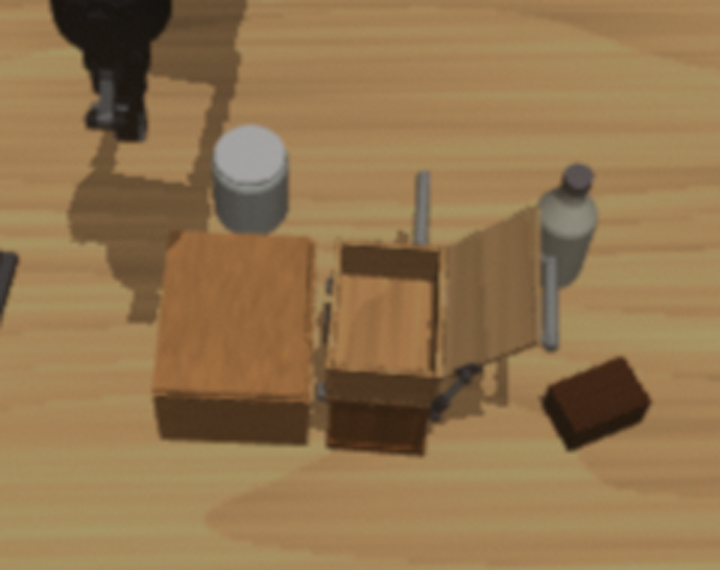

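The carton is closed, with the large flap flat over (155–313, 232–398). The box is level and empty with its lid back, and the tin, glue bottle and offcut look unmoved.

```bash
python3 -c "
from workcell import bot
print(bot.finish_job())"
```

```text
the job is handed in; nothing more can be done
None
```

I finished the job and handed it in at about 26 s of robot time; no verdict was reported.

**What I did**
- I pushed the lid over its detent with closed fingers and withdrew so it swung to its stop.
- I gripped the end bar and tipped the box to about 2.15 rad, then set it back level and released it.
- I folded the end flap down first, then the large flap over it, pressing each until it bottomed out at about 20 N.

**What the last checks showed**
- **Box:** it is level (about 0 rad by arm position just before release) and looks empty, with the lid still on its stop in the last picture.
- **Carton:** both flaps lie flat.
- **Bystanders:** the tin, glue bottle and offcut look unmoved. The hand plane was mostly outside the last crop, so I only saw that its visible corner had not moved.
- **Dowels:** I could only make out some of them in the carton after the tip. That all three are inside I take from the box being empty and nothing showing on the bench.

One reading stood out: a brief 23 N while I pushed the large flap upright. A picture showed the flap and finger still in place, so I carried on.

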